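Weigh the padlock on the beam scale

TASK

Weigh the padlock on the beam scale: first lay it in the scale's tray and let go, then press the grip on the sliding poise down just far enough to free its tooth, keep it pressed and slide the poise along the notched beam until, with the tooth sprung back fully home in a notch and everything let go, the beam comes to rest with its pointer between the two dark bars of the gauge plate. Do it with a light hand: never drag the tooth hard against the notches nor jam the grip down onto the beam, and leave the other things on the bench where they are.

Things in the scene. Friction and masses are not known exactly. Their poses are not given: they have to be found in the camera images.
- padlock_mid (a point): Steel padlock lying flat; this is the centre of its body, 11 mm above its underside. Body 46 mm (own x) by 42 mm (own y) by 22 mm thick (own z, up); the shackle, 38 mm wide, of 8 mm round bar, stands out to own +y as far as 51 mm from the centre. Mass unknown, 0.17 to 0.33 kg.
- tray_mid (a point): Centre of the inner floor of the aluminium tray fixed on the beam's short arm, 130 mm from the pivot, about 96 mm over the bench (13 mm up or down as the beam tilts). Tray 120 mm (own x, across the beam) by 110 mm (own y, along the beam, away from the pivot), walls 3 mm, rim 8 mm above this floor.
- tilt (a joint): Tilt of the beam, rad: 0 level, pointer mid-gauge; positive = tray up, long arm down; stops at -0.1 and +0.1. Free but damped, at rest about 2 s after letting go. Level when empty with the poise at zero. Between the gauge bars = -0.04 to 0.04. Near balance, one notch outward adds about 0.05. A light press (2 N) on the long arm swings it to the firm +0.1 stop.
- poise (a joint): Dark cast poise (0.42 kg with its grip) along the long arm, m: 0 = zero notch (its start), growing outward, away from the tray. The tooth fits a notch every 12 mm (0 to 0.132), play 1.5 mm each way. Distance from the pivot along the beam = 0.100 + this. Tooth free, it slides with under 1.5 N. Balance with the padlock lies between the 3rd and 10th notch after zero.
- grip_mid (a point): Middle of the upright steel grip tab on the poise: 18 mm thick (own x, across the beam), 24 mm along it (own y, to the tray), 36 mm tall, 20 mm of it below this point. It presses down into the poise (own -z) on a spring: gives at 5 N, then 0.5 N per mm. Tooth free at 6 mm (8 N); at 16 mm (13 N) the grip's shoulder jams on the beam. Let up, it springs home.
- poise_ref (a point): Point fixed to the poise where grip_mid stands when the tooth is fully home; same axes. grip_mid below it along own z is how far the grip is pressed in.
- grip: The steel grip with its shoulder, two legs and the tooth bar under the beam; origin 50 mm below grip_mid, on the beam's middle line.
- beam: The tilting beam with its tray; origin at the pivot, own y to the tray. Its long arm is a steel bar 10 mm wide and 16 mm high, its middle line 50 mm below the pivot (own z), with notches 12 mm apart and 6.5 mm deep on the underside.
- mug: White ceramic mug, 80 mm across, 92 mm tall, origin under its centre: leave alone.
- flashlight: Green plastic flashlight lying on the bench, 146 mm long (own x), 38 mm high, origin under its middle: leave alone.
- paperweight: Glass paperweight, 70 mm across, 47 mm tall, origin under its centre: leave alone.
- scale: The fixed scale stand, on the bench; origin on the bench under the pivot. Own x = pivot axis, own y along the beam to the tray; long arm to own -y. Pivot 135 mm above the bench, level with grip_mid within 2 mm. Two posts 147 mm high at the pivot, out to own x = +-45 mm. White gauge plate at own y = -290 mm, own x = -24 mm, 135 mm high; the pointer is the arm's black tip.
There are look-alikes about, which are no part of the job. There is more than one size of the part that bears padlock_mid; the job needs the smallest.

How it is judged:
By the outcome, as a careful person would: the job done as asked, in the order asked, and still so for the second after the job is handed in, with the robot touching nothing.
It also fails if it takes over 72 s, if anything falls off the work surface, if the arm or the gripper's body presses on something with over 40 N, if the wrist force passes 120 N, or if a joint passes its speed limit or range.

ROBOT

A 6-joint arm with a two-finger parallel gripper is mounted at the origin on the work surface. World frame = base frame: x ahead of the robot, y to its left, z up, the work surface at z = 0. Lengths are in m, angles in rad, forces in N, time in s.
With the tool pointing down it reaches from about 0.25 to 0.775 m from the base axis. Payload 8.9 kg.
Tool frame: the origin (TCP) lies on the mounting face of the last link; the fingertips stand 173 mm ahead of it and the grasp point (between the pads) lies 155 mm ahead of it; z points along the fingers, x is the direction in which the jaws open and shut, and the axes are right-handed (so a half turn about z gives the same grasp; the last joint's range is limited). The gripper opens to 85 mm and grips with 20 to 120 N. Pads are 22 mm wide; open, the fingers measure 114 mm over their backs; the gripper's body (76 mm by 85 mm) begins 54 mm behind the grasp point. The pads swing forward as they close: fully open they stand 13 mm farther back than shut.
Start: joints at [-1.421, 0.291, -0.153, 1.127, 0, 1.431], TCP at [0.15, -0.503, 0.405] pointing down, gripper open.
Joint ranges: [-2.52, 2.52], [-0.91, 1.74], [-1.3, 1.37], [-1.96, 2.02], [-1.52, 1.47], [-3.14, 3.14]. Speed limits (rad/s): [2.22, 2.22, 2.79, 3.14, 3.14, 3.14].

INTERFACE

Orientations are given as a 3x3 rotation matrix whose columns are the frame's x, y, z axes.
In Python, from station import ctrl gives the robot as it stands. The module is installed in compiled form; this text tells all that it offers.
- The arm moves only by the shell command python3 -m crank 'ROWS' [OPENING] [FORCE]. ROWS is JSON, a list of rows, each an object with "slide": the shift along the tool's x, y, z in mm, a list of three; "yaw": the turn about the tool's z in rad. In form: [{"slide": [x, y, z], "yaw": yaw}, ...]. A call has 1 to 8 rows; each row shifts and turns the commanded pose from where the row before left it, along the tool's axes as they then stand; what a row does not reach is not made up. A row lasts 1/12 s, in which the tool goes at most 41.7 mm and 7.16 degrees, less where a joint would pass 70% of its speed; a pose out of reach is approached as far as the arm can. A call with a gripper value outside its range is refused whole. OPENING is the opening, from 0 (shut) to 1 (fully open), set as the call begins (- or left out, the last holds). The fingers move at their own pace and stop on an object; FORCE is the grip in N (left out, the last holds). Time passes only in rows, so rows that do not move let the fingers close. It gives the time, the measured TCP pose, the force and the opening at its end, in the units of the state.
- ctrl.sense(): the state, without advancing time (a new reading comes with each control period).
- ctrl.snapshot(name): name is "scene" or "top" or "wrist"; returns the picture (480x640x3 uint8, red, green, blue); there is no depth.
- ctrl.camera_params(name): a dict with "K" (3x3 intrinsics, pixels), "T" (4x4, takes a point from camera to world coordinates). Camera axes: x right, y up, looking along -z (the intrinsics and any distortion apply to the point x, -y, -z); pixel columns grow to the right and rows downward; lengths in m; the calibration is good to about 2 mm. A picture is of the moment at which its call begins: read the wrist's pose just before it. camera_params takes no time and is no camera call; for the wrist camera it gives the pose at the moment of the call.
- ctrl.hand_in(): hands the job in, once; it reports no verdict.
The state is a dict: "clock": time; "joint_pos": joint angles; "joint_velocities": joint speeds; "joint_efforts": joint torques, N m; "ee_pos": TCP position; "ee_rot": TCP orientation; "wrist_force": force on the tool from outside, world axes, zero at the start; "wrist_torque": the same for the moment, N m; "gripper_width": opening from 0.0 (shut) to 1.0 (fully open).
Only numpy, scipy, OpenCV 4.12 (cv2) and the standard library are available. Lean on these libraries where they do the work, as an engineer would, in place of code of your own. Each camera call takes 0.05 s, during which the arm holds its last target.

## Working session

There is one attempt and no reset: what is moved stays moved. The work goes in short steps, Python scripts to look and compute and a shell command to move; the robot and the scene stay as the last step left them, time stands still between calls to the robot, and variables do not carry over. Pictures are saved under pics/ and viewed, and the job is handed in when it is done.

```bash
mkdir -p pics; ls
python3 - <<'E'
from station import ctrl
import cv2,numpy as np
print(ctrl.sense())
for n in ("scene","top","wrist"):
    p=ctrl.camera_params(n); print(n,{k:(np.round(v,4).tolist() if hasattr(v,'shape') else v) for k,v in p.items()})
    cv2.imwrite(f"pics/{n}0.png",ctrl.snapshot(n)[:,:,::-1])
E
```

```text
pics
{'clock': 0.0, 'joint_pos': array([-1.42132704e+00,  2.91246837e-01, -1.54105618e-01,  1.12667959e+00,
        4.05937544e-06,  1.43151437e+00]), 'joint_velocities': array([ 0.00149267,  0.0002048 ,  0.0017182 , -0.00108754,  0.00176853,
        0.00073705]), 'joint_efforts': array([-2.69247303e-04, -5.37145972e+01,  3.31371152e+01,  1.59511826e-02,
       -2.67516434e-04, -2.03737912e-06]), 'ee_pos': array([ 0.14947922, -0.50305726,  0.40415726]), 'ee_rot': array([[ 2.84755284e-01, -9.58600227e-01, -1.80000539e-04],
       [-9.58599464e-01, -2.84755287e-01,  1.22254276e-03],
       [-1.22318587e-03, -1.75577091e-04, -9.99999236e-01]]), 'wrist_force': array([-0.2965221 ,  0.38382421,  0.05412009]), 'wrist_torque': array([-0.01126426,  0.02829602,  0.00723882]), 'gripper_width': 1.0014109842841612}
scene {'K': [[478.2259, 0.0, 312.0522], [0.0, 478.2259, 237.5489], [0.0, 0.0, 1.0]], 'T': [[-0.2274, -0.6548, 0.7208, 1.1785], [0.9738, -0.1491, 0.1718, 0.33], [-0.0051, 0.741, 0.6715, 0.6652], [0.0, 0.0, 0.0, 1.0]]}
top {'K': [[463.4323, 0.0, 316.364], [0.0, 463.4323, 247.9295], [0.0, 0.0, 1.0]], 'T': [[-0.0084, 0.9941, -0.108, 0.4776], [-0.9999, -0.0073, 0.0104, 0.1808], [0.0096, 0.1081, 0.9941, 0.8398], [0.0, 0.0, 0.0, 1.0]]}
wrist {'K': [[430.4067, 0.0, 317.1868], [0.0, 430.4067, 241.7706], [0.0, 0.0, 1.0]], 'T': [[0.2849, 0.9239, 0.2554, 0.2158], [-0.9586, 0.2749, 0.0747, -0.4846], [-0.0012, -0.2661, 0.964, 0.3737], [0.0, 0.0, 0.0, 1.0]]}
```

View pics/scene0.png

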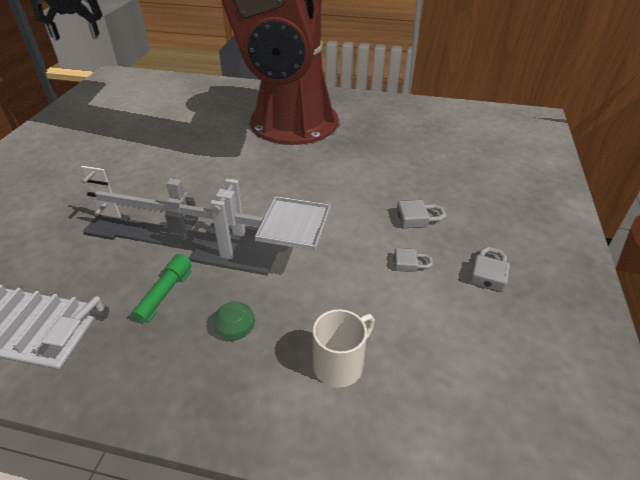

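View pics/top0.png

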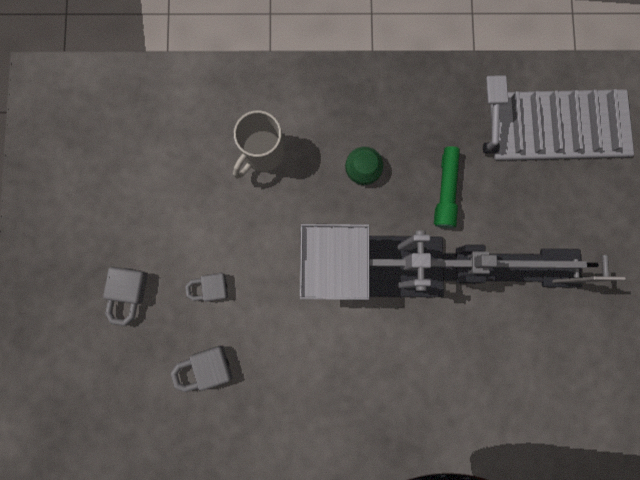

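View pics/wrist0.png

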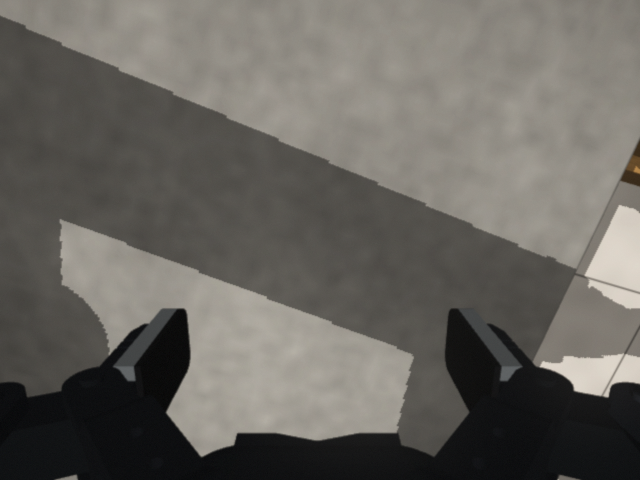

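The scene picture shows the scale with its tray at about (293,222), poise at (180,205) and three padlocks. The top view has the smallest padlock at about (213,287), with its shackle to the left. It also shows the tray (335,262), poise/grip (484,262) and gauge (605,270).

Run:
```python
import cv2
im=cv2.imread("pics/top0.png")
a=cv2.resize(im[260:320,170:250],None,fx=5,fy=5,interpolation=cv2.INTER_CUBIC)
b=cv2.resize(im[215:305,390:640],None,fx=3.1,fy=3.1,interpolation=cv2.INTER_CUBIC)
s=cv2.imread("pics/scene0.png")
c=cv2.resize(s[160:280,70:340],None,fx=2.9,fy=2.9,interpolation=cv2.INTER_CUBIC)
cv2.imwrite("pics/a.png",a);cv2.imwrite("pics/b.png",b);cv2.imwrite("pics/c.png",c)
```

```text
(no output)
```

View pics/a.png

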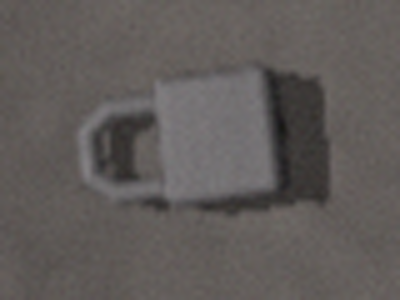

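View pics/b.png

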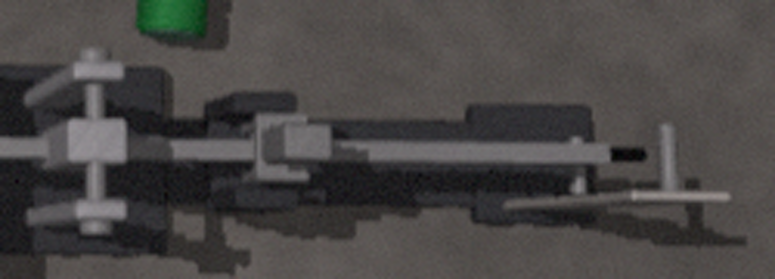

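View pics/c.png

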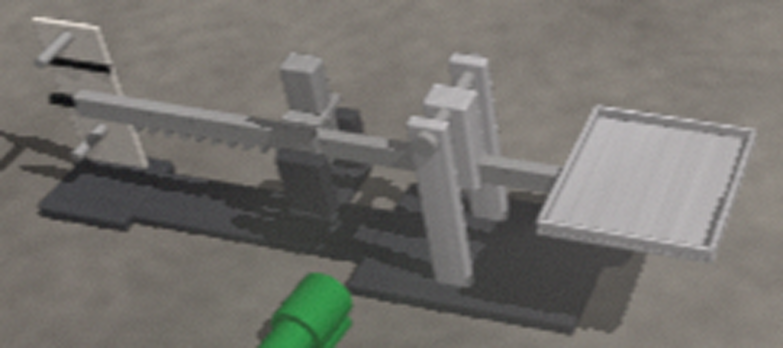

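```bash
cat > h.py <<'E'
import numpy as np, cv2
from station import ctrl
def ray(cam,px,P=None):
    p=P or ctrl.camera_params(cam);K=np.array(p["K"]);T=np.array(p["T"])
    d=np.linalg.inv(K)@np.array([px[0],px[1],1.]); d=T[:3,:3]@np.array([d[0],-d[1],-d[2]])
    return T[:3,3],d
def onz(cam,px,z,P=None):
    o,d=ray(cam,px,P); return o+d*(z-o[2])/d[2]
def tri(obs):
    A=np.zeros((3,3));b=np.zeros(3)
    for cam,px in obs:
        o,d=ray(cam,px);d=d/np.linalg.norm(d);M=np.eye(3)-np.outer(d,d);A+=M;b+=M@o
    return np.linalg.solve(A,b)
def proj(cam,X,P=None):
    p=P or ctrl.camera_params(cam);K=np.array(p["K"]);T=np.array(p["T"])
    c=T[:3,:3].T@(np.array(X)-T[:3,3]); c=K@np.array([c[0],-c[1],-c[2]]); return c[:2]/c[2]
E
python3 - <<'E'
from h import *
np.set_printoptions(precision=4,suppress=True)
A=lambda x,y:(170+x/5,260+y/5)
B=lambda x,y:(390+x/3.1,215+y/3.1)
C=lambda x,y:(70+x/2.9,160+y/2.9)
c=np.array([onz("top",A(*q),.022) for q in [(157,80),(262,68),(275,190),(167,200)]]);print(c,c.mean(0))
print("edges",[np.linalg.norm(c[i]-c[i-1]) for i in range(4)])
print("shackle tip",onz("top",A(78,145),.011))
g=np.array([onz("top",B(*q),.151) for q in [(283,123),(330,123),(330,158),(283,158)]]);print("grip",g,g.mean(0))
print("grip scene",[onz("scene",C(*q),.151) for q in [(290,56),(323,58),(321,74),(284,73)]])
t=np.array([onz("top",q,.104) for q in [(301,225),(369,225),(369,299),(301,299)]]);print("tray",t,t.mean(0))
t=np.array([onz("scene",C(*q),.104) for q in [(598,106),(754,130),(714,257),(538,232)]]);print("tray",t,t.mean(0))
print("pointer top",onz("top",B(628,154),.09),"beam end",onz("top",B(610,153),.093))
print("beam by tray",onz("top",B(0,147),.093), onz("top",B(230,148),.093))
print("posts",onz("top",B(98,70),.147),onz("top",B(98,207),.147))
E
```

```text
[[0.5182 0.3749 0.022 ]
 [0.5222 0.3381 0.022 ]
 [0.4794 0.333  0.022 ]
 [0.4762 0.3707 0.022 ]] [0.499  0.3542 0.022 ]
edges [np.float64(0.04221513228574074), np.float64(0.03702889674639873), np.float64(0.04307348712124783), np.float64(0.03781118803546303)]
shackle tip [0.4959 0.4051 0.011 ]
grip [[ 0.5404 -0.0734  0.151 ]
 [ 0.5403 -0.0962  0.151 ]
 [ 0.5233 -0.0953  0.151 ]
 [ 0.5235 -0.0726  0.151 ]] [ 0.5319 -0.0844  0.151 ]
grip scene [array([ 0.5284, -0.0951,  0.151 ]), array([ 0.5258, -0.0735,  0.151 ]), array([ 0.5421, -0.0674,  0.151 ]), array([ 0.5463, -0.0906,  0.151 ])]
tray [[0.5947 0.1975 0.104 ]
 [0.594  0.0882 0.104 ]
 [0.4758 0.0906 0.104 ]
 [0.4767 0.198  0.104 ]] [0.5353 0.1436 0.104 ]
tray [[0.4766 0.0921 0.104 ]
 [0.4789 0.1985 0.104 ]
 [0.6019 0.1997 0.104 ]
 [0.6041 0.092  0.104 ]] [0.5404 0.1456 0.104 ]
pointer top [ 0.5283 -0.2772  0.09  ] beam end [ 0.5287 -0.2659  0.093 ]
beam by tray [0.5343 0.054  0.093 ] [ 0.5328 -0.0664  0.093 ]
posts [0.5674 0.0144 0.147 ] [0.5008 0.0166 0.147 ]
```

The measurements agree with the given sizes: tray centre ≈ (0.5365, 0.1445), grip ≈ (0.534, −0.083), so 0.228 m apart against the nominal 0.230. The padlock is at about (0.4995, 0.354) with own y ≈ (−0.1, 0.995). I'll move over the padlock next.

```bash
python3 -m crank '[{"slide":[-30,-24,0],"yaw":0},{"slide":[-30,-24,0],"yaw":0},{"slide":[-30,-24,0],"yaw":0},{"slide":[-30,-24,0],"yaw":0},{"slide":[-30,-24,0],"yaw":0},{"slide":[-30,-24,0],"yaw":0},{"slide":[-30,-24,0],"yaw":0},{"slide":[-30,-24,0],"yaw":0}]'
python3 -m crank '[{"slide":[-30,-24,0],"yaw":0},{"slide":[-30,-24,0],"yaw":0},{"slide":[-30,-24,0],"yaw":0},{"slide":[-30,-24,0],"yaw":0},{"slide":[-30,-24,0],"yaw":0},{"slide":[-30,-24,0],"yaw":0},{"slide":[-30,-24,0],"yaw":0},{"slide":[-30,-24,0],"yaw":0}]'
python3 -m crank '[{"slide":[-30,-24,0],"yaw":0},{"slide":[-30,-24,0],"yaw":0},{"slide":[-30,-24,0],"yaw":0},{"slide":[-30,-24,0],"yaw":0},{"slide":[-30,-24,0],"yaw":0},{"slide":[-30,-24,0],"yaw":0},{"slide":[-30,-24,0],"yaw":0},{"slide":[-30,-24,0],"yaw":0}]'
python3 -m crank '[{"slide":[0,0,0],"yaw":-0.115},{"slide":[0,0,0],"yaw":-0.115},{"slide":[0,0,0],"yaw":-0.115},{"slide":[0,0,0],"yaw":-0.115},{"slide":[0,0,0],"yaw":-0.115},{"slide":[0,0,0],"yaw":-0.115},{"slide":[0,0,0],"yaw":-0.115},{"slide":[0,0,0],"yaw":-0.115}]'
python3 -m crank '[{"slide":[0,0,0],"yaw":-0.115},{"slide":[0,0,0],"yaw":-0.115},{"slide":[0,0,0],"yaw":-0.115},{"slide":[0,0,0],"yaw":-0.115},{"slide":[0,0,0],"yaw":0}]'
```

```text
clock: 0.82
ee_pos: [0.2652, -0.2167, 0.4047]
ee_rot: [[0.284, -0.959, 0.0], [-0.959, -0.284, -0.0], [0.0, -0.0, -1.0]]
wrist_force: [1.7, 0.3, 1.0]
gripper_width: 1.003
clock: 1.48
ee_pos: [0.381, 0.0684, 0.4048]
ee_rot: [[0.285, -0.958, 0.0], [-0.958, -0.285, -0.0], [0.0, -0.0, -1.0]]
wrist_force: [1.4, -0.1, -0.4]
gripper_width: 0.999
clock: 2.15
ee_pos: [0.515, 0.2912, 0.4064]
ee_rot: [[0.37, -0.929, -0.02], [-0.928, -0.37, 0.046], [-0.051, 0.001, -0.999]]
wrist_force: [0.3, 0.0, 0.7]
gripper_width: 1.002
clock: 2.82
ee_pos: [0.5143, 0.29, 0.4066]
ee_rot: [[0.964, -0.265, -0.02], [-0.263, -0.964, 0.046], [-0.031, -0.039, -0.999]]
wrist_force: [-1.2, 0.1, 0.2]
gripper_width: 0.997
clock: 3.23
ee_pos: [0.5143, 0.29, 0.4066]
ee_rot: [[0.981, 0.191, -0.02], [0.191, -0.98, 0.046], [-0.01, -0.049, -0.999]]
wrist_force: [0.7, -0.4, 0.3]
gripper_width: 1.003
```

```bash
python3 -m crank '[{"slide":[0,0,30],"yaw":0.05},{"slide":[0,0,30],"yaw":0.04},{"slide":[0,0,20],"yaw":0},{"slide":[0,0,0],"yaw":0}]'; python3 -c "
from station import ctrl;print(ctrl.sense()['joint_pos'],ctrl.sense()['ee_rot'])"
```

```text
clock: 3.57
ee_pos: [0.5113, 0.2932, 0.3227]
ee_rot: [[0.995, 0.092, -0.026], [0.093, -0.995, 0.044], [-0.021, -0.046, -0.999]]
wrist_force: [-0.9, -0.9, -0.1]
gripper_width: 0.998
[ 0.3837983   0.46839408 -0.10886866  1.00087887  0.05000771  1.86134512] [[ 0.99539982  0.09234693 -0.02551967]
 [ 0.09339744 -0.99467365  0.04360334]
 [-0.02135711 -0.04578623 -0.99872293]]
```

```bash
cat >> h.py <<'E'
def disp(G,ahead=.155):
    s=ctrl.sense();R=s["ee_rot"];p=s["ee_pos"]+R[:,2]*ahead
    return np.round(1000*R.T@(np.array(G)-p),1), np.round(p,4), np.round(R,3).tolist()
E
python3 -c "
from h import *
print(disp((.4995,.354,.10)))"
```

```text
(array([ -1.3, -51.4,  70.4]), array([0.5073, 0.3   , 0.1679]), [[0.995, 0.092, -0.026], [0.093, -0.995, 0.044], [-0.021, -0.046, -0.999]])
```

```bash
python3 -m crank '[{"slide":[-1,-26,25],"yaw":0},{"slide":[0,-25,25],"yaw":0},{"slide":[0,0,20],"yaw":0},{"slide":[0,0,0],"yaw":0}]'
python3 - <<'E'
from h import *
P=ctrl.camera_params("wrist")
im=ctrl.snapshot("wrist");cv2.imwrite("pics/w1.png",im[:,:,::-1])
print(disp((.4995,.354,.022)))
for X in [(.4995,.354,.022),(.496,.405,.011)]: print(proj("wrist",X,P))
np.save("P1.npy",P,allow_pickle=True)
E
```

```text
clock: 3.9
ee_pos: [0.5043, 0.3482, 0.2569]
ee_rot: [[0.995, 0.096, -0.023], [0.097, -0.994, 0.044], [-0.019, -0.046, -0.999]]
wrist_force: [-0.9, -0.9, -1.0]
gripper_width: 1.001
(array([-0.8,  4.2, 82. ]), array([0.5017, 0.3546, 0.1041]), [[0.995, 0.095, -0.022], [0.096, -0.994, 0.045], [-0.017, -0.047, -0.999]])
[314.32337299 269.84333028]
[317.62725383 165.50425659]
```

View pics/w1.png

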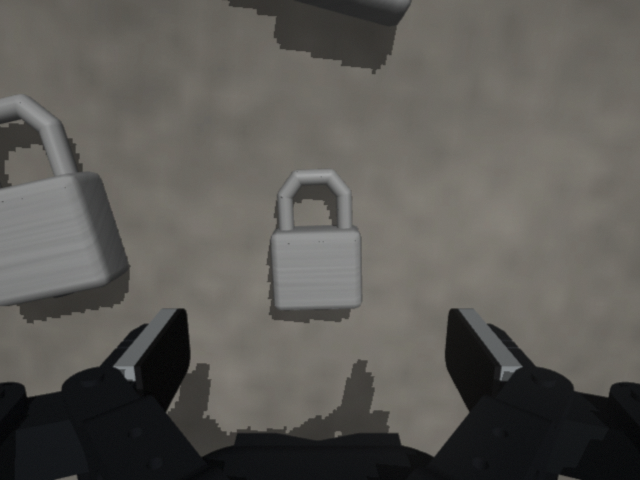

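The wrist view shows the smallest padlock's body at (272–361, 227–308), shackle up and square to the jaws, within about 1.5 mm of the prediction. I'll descend and grasp it.

```bash
python3 -m crank '[{"slide":[0,3,20],"yaw":0},{"slide":[0,0,20],"yaw":0},{"slide":[0,0,15],"yaw":0},{"slide":[0,0,15],"yaw":0},{"slide":[0,0,11],"yaw":0},{"slide":[0,0,0],"yaw":0}]' 
python3 -m crank '[{"slide":[0,0,0],"yaw":0},{"slide":[0,0,0],"yaw":0},{"slide":[0,0,0],"yaw":0},{"slide":[0,0,0],"yaw":0},{"slide":[0,0,0],"yaw":0},{"slide":[0,0,0],"yaw":0},{"slide":[0,0,0],"yaw":0},{"slide":[0,0,0],"yaw":0}]' 0 40
```

```text
clock: 4.45
ee_pos: [0.5045, 0.3478, 0.1782]
ee_rot: [[0.995, 0.095, -0.02], [0.096, -0.994, 0.046], [-0.015, -0.047, -0.999]]
wrist_force: [-1.5, 0.3, 0.3]
gripper_width: 0.998
clock: 5.12
ee_pos: [0.5046, 0.3485, 0.18]
ee_rot: [[0.995, 0.096, -0.018], [0.097, -0.994, 0.047], [-0.013, -0.049, -0.999]]
wrist_force: [-2.4, -0.8, 7.3]
gripper_width: 0.53
```

```bash
python3 -m crank '[{"slide":[0,0,-3],"yaw":0},{"slide":[0,0,-7],"yaw":0},{"slide":[0,0,-20],"yaw":0},{"slide":[0,0,-30],"yaw":0},{"slide":[0,0,-30],"yaw":0},{"slide":[0,0,0],"yaw":0},{"slide":[0,0,0],"yaw":0},{"slide":[0,0,0],"yaw":0}]'
python3 - <<'E'
from h import *
f=[]
for n in ("scene","wrist","top"):
    im=ctrl.snapshot(n);cv2.imwrite(f"pics/{n}2.png",im[:,:,::-1]); f.append(ctrl.sense()["wrist_force"])
print(np.round(f,2))
E
```

```text
clock: 5.78
ee_pos: [0.5059, 0.3441, 0.2682]
ee_rot: [[0.995, 0.096, -0.019], [0.097, -0.994, 0.046], [-0.015, -0.048, -0.999]]
wrist_force: [0.1, -0.4, -1.9]
gripper_width: 0.526
[[-0.49 -0.45 -2.58]
 [ 0.4  -0.41 -1.68]
 [ 0.12  0.23 -2.28]]
```

View pics/scene2.png

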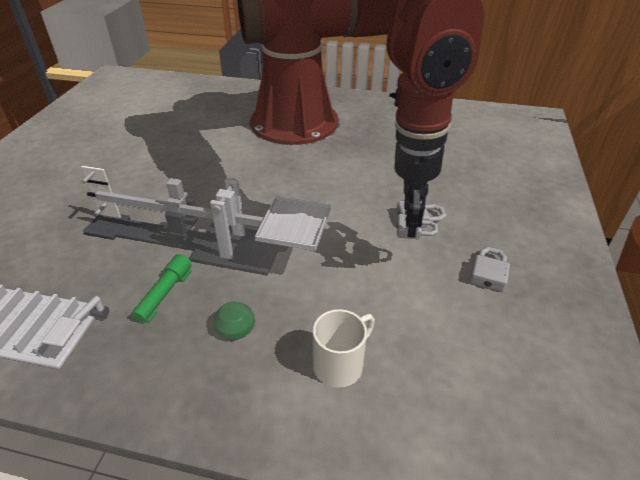

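View pics/wrist2.png

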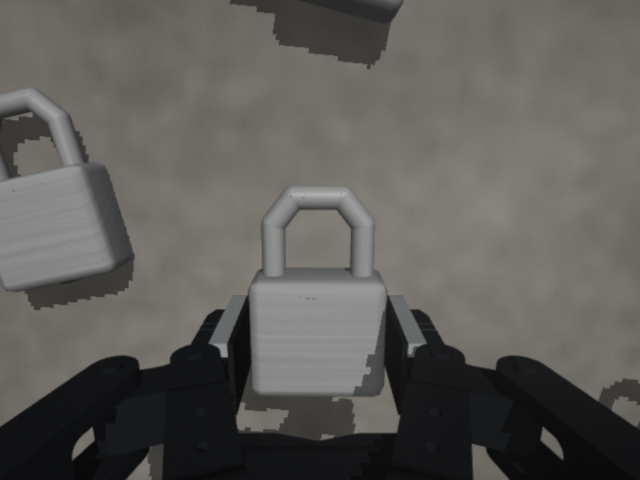

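The padlock is held squarely in the jaws, with the shackle forward in the wrist view. The wrist force of about −2.1 N suggests roughly 0.21 kg. Next is the carry to the tray.

```bash
python3 -m crank '[{"slide":[0,5,-25],"yaw":0.055},{"slide":[0,15,-25],"yaw":0.055},{"slide":[5,30,0],"yaw":0},{"slide":[5,30,0],"yaw":0},{"slide":[5,30,0],"yaw":0},{"slide":[5,30,0],"yaw":0},{"slide":[5,30,0],"yaw":0},{"slide":[5,25,0],"yaw":0}]'; 
python3 -m crank '[{"slide":[0,0,0],"yaw":0},{"slide":[0,0,0],"yaw":0}]'
python3 - <<'E'
from h import *
print(disp((.5365,.138,.131)))
E
```

```text
clock: 6.6
ee_pos: [0.5354, 0.1449, 0.3077]
ee_rot: [[1.0, -0.014, -0.021], [-0.013, -0.999, 0.046], [-0.021, -0.045, -0.999]]
wrist_force: [0.5, -0.1, -2.3]
gripper_width: 0.525
clock: 6.77
ee_pos: [0.5358, 0.1456, 0.3078]
ee_rot: [[1.0, -0.016, -0.021], [-0.015, -0.999, 0.046], [-0.021, -0.046, -0.999]]
wrist_force: [-1.1, -0.1, -3.3]
gripper_width: 0.526
(array([ 4.6, 15.7, 21.2]), array([0.5326, 0.1528, 0.153 ]), [[1.0, -0.016, -0.021], [-0.015, -0.999, 0.046], [-0.021, -0.046, -0.999]])
```

```bash
python3 -m crank '[{"slide":[5,16,0],"yaw":0},{"slide":[0,0,11],"yaw":0},{"slide":[0,0,11],"yaw":0},{"slide":[0,0,0],"yaw":0}]'; 
python3 -m crank '[{"slide":[0,0,5],"yaw":0},{"slide":[0,0,5],"yaw":0},{"slide":[0,0,5],"yaw":0},{"slide":[0,0,5],"yaw":0},{"slide":[0,0,0],"yaw":0},{"slide":[0,0,0],"yaw":0}]'
python3 - <<'E'
from h import *
print(disp((.5365,.138,.109)))
im=ctrl.snapshot("scene");cv2.imwrite("pics/s3.png",cv2.resize(im[140:290,70:350,::-1],None,fx=2.8,fy=2.8))
im=ctrl.snapshot("wrist");cv2.imwrite("pics/w3.png",im[:,:,::-1])
E
```

```text
clock: 7.1
ee_pos: [0.5391, 0.1326, 0.2837]
ee_rot: [[1.0, -0.013, -0.023], [-0.012, -0.999, 0.046], [-0.023, -0.046, -0.999]]
wrist_force: [-0.3, -0.6, -2.5]
gripper_width: 0.523
clock: 7.6
ee_pos: [0.5397, 0.1328, 0.2658]
ee_rot: [[1.0, -0.013, -0.019], [-0.012, -0.999, 0.047], [-0.02, -0.046, -0.999]]
wrist_force: [-0.3, 1.0, -1.6]
gripper_width: 0.527
(array([-0.2,  2.1,  2. ]), array([0.5368, 0.14  , 0.111 ]), [[1.0, -0.013, -0.019], [-0.012, -0.999, 0.047], [-0.02, -0.046, -0.999]])
```

View pics/s3.png

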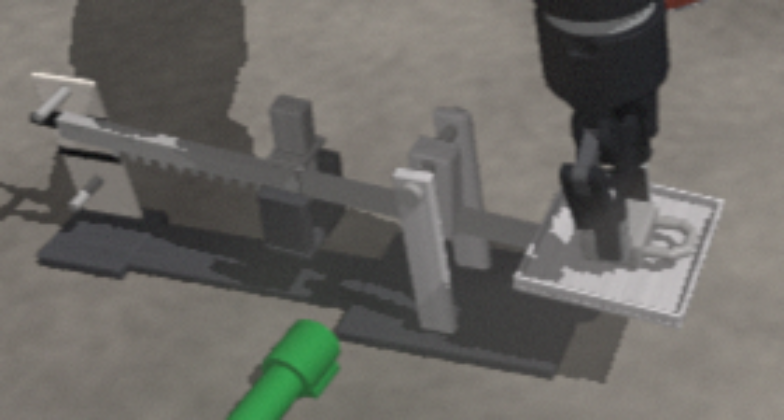

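View pics/w3.png

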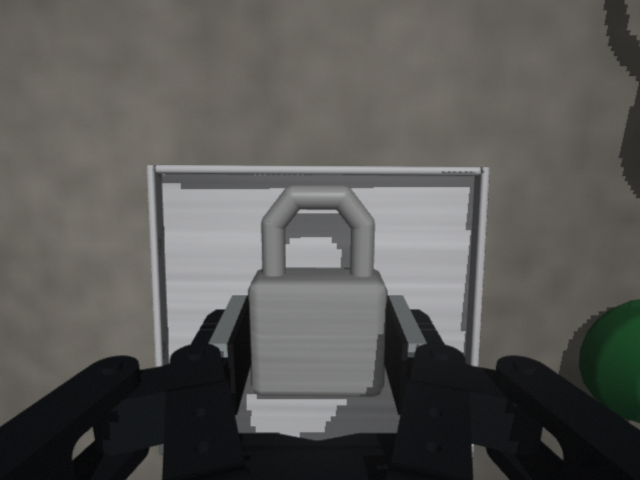

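The padlock is inside the tray, square and clear of the rim. The beam has already dipped, with the pointer at the top of the gauge, so it's resting on the tray floor. I'll go down slightly and let go.

```bash
python3 -m crank '[{"slide":[0,0,2],"yaw":0},{"slide":[0,0,1],"yaw":0},{"slide":[0,0,0],"yaw":0}]'; 
python3 -m crank '[{"slide":[0,0,0],"yaw":0},{"slide":[0,0,0],"yaw":0},{"slide":[0,0,0],"yaw":0},{"slide":[0,0,0],"yaw":0}]' 0.74;
python3 -m crank '[{"slide":[0,0,-3],"yaw":0},{"slide":[0,0,-12],"yaw":0},{"slide":[0,0,-15],"yaw":0},{"slide":[0,0,-20],"yaw":0},{"slide":[0,0,-30],"yaw":0},{"slide":[0,0,0],"yaw":0}]'
python3 - <<'E'
from h import *
im=ctrl.snapshot("scene");cv2.imwrite("pics/s4.png",cv2.resize(im[140:290,70:350,::-1],None,fx=2.8,fy=2.8))
im=ctrl.snapshot("wrist");cv2.imwrite("pics/w4.png",im[:,:,::-1])
print(ctrl.sense()["ee_pos"])
E
```

```text
clock: 7.95
ee_pos: [0.5398, 0.1331, 0.2643]
ee_rot: [[1.0, -0.013, -0.018], [-0.012, -0.999, 0.047], [-0.018, -0.047, -0.999]]
wrist_force: [-3.9, 2.5, 12.8]
gripper_width: 0.529
clock: 8.28
ee_pos: [0.5397, 0.1327, 0.2629]
ee_rot: [[1.0, -0.014, -0.019], [-0.013, -0.999, 0.046], [-0.02, -0.046, -0.999]]
wrist_force: [0.1, 0.6, 0.0]
gripper_width: 0.74
clock: 8.78
ee_pos: [0.5427, 0.1291, 0.3479]
ee_rot: [[1.0, -0.013, -0.012], [-0.013, -0.999, 0.047], [-0.013, -0.047, -0.999]]
wrist_force: [0.8, 0.7, 0.5]
gripper_width: 0.741
[0.54169582 0.12907699 0.34396107]
```

View pics/s4.png

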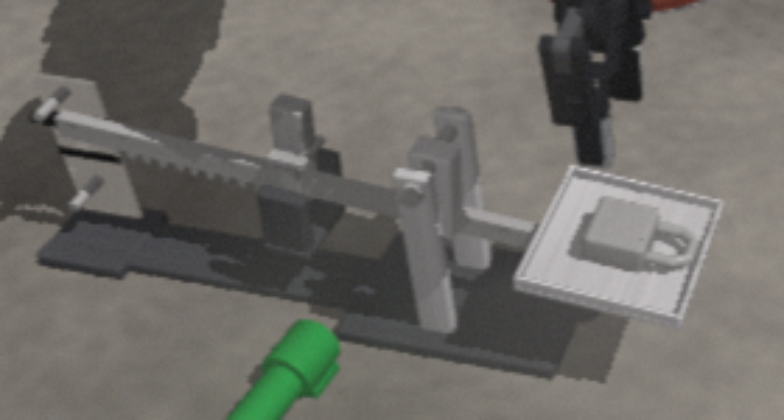

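View pics/w4.png

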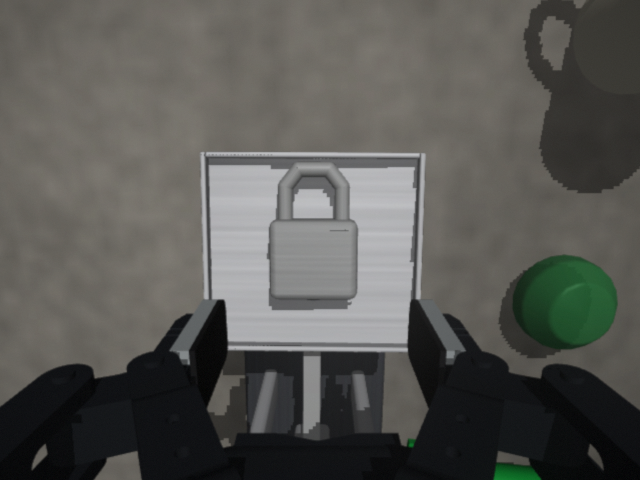

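Run:
```python
from h import *
B=lambda x,y:(390+x/3.1,215+y/3.1)
print([onz("top",B(*q),.135).round(4) for q in [(632,196),(730,197)]])
print(disp((.534,-.084,.23)))
```

```text
[array([ 0.5045, -0.2502,  0.135 ]), array([ 0.5036, -0.2988,  0.135 ])]
(array([ -3. , 218.2, -51. ]), array([0.5392, 0.1363, 0.1891]), [[1.0, -0.013, -0.016], [-0.013, -0.999, 0.047], [-0.017, -0.046, -0.999]])
```

```bash
python3 -m crank '[{"slide":[0,10,-25],"yaw":0},{"slide":[0,30,0],"yaw":0},{"slide":[0,30,0],"yaw":0},{"slide":[0,30,0],"yaw":0},{"slide":[0,30,0],"yaw":0},{"slide":[0,30,0],"yaw":0},{"slide":[0,30,0],"yaw":0},{"slide":[-3,28,0],"yaw":0}]' 0.7; 
python3 -m crank '[{"slide":[0,0,0],"yaw":0},{"slide":[0,0,0],"yaw":0}]'
python3 - <<'E'
from h import *
P=ctrl.camera_params("wrist")
print(disp((.534,-.084,.15)))
im=ctrl.snapshot("wrist");cv2.imwrite("pics/w5.png",im[:,:,::-1]);np.save("P5.npy",P,allow_pickle=True)
im=ctrl.snapshot("top");cv2.imwrite("pics/t5.png",im[:,:,::-1])
print(proj("wrist",(.534,-.083,.160),P))
print(proj("wrist",(.534,-.083-.12,.105),P))
E
```

```text
clock: 9.55
ee_pos: [0.5354, -0.0913, 0.3565]
ee_rot: [[1.0, -0.014, -0.02], [-0.013, -0.999, 0.047], [-0.021, -0.046, -0.999]]
wrist_force: [0.6, -0.2, 0.1]
gripper_width: 0.699
clock: 9.72
ee_pos: [0.5353, -0.0909, 0.3566]
ee_rot: [[1.0, -0.016, -0.021], [-0.015, -0.999, 0.047], [-0.021, -0.047, -0.999]]
wrist_force: [-0.3, 0.1, -0.2]
gripper_width: 0.699
(array([ 3.1,  2.8, 51.7]), array([ 0.5321, -0.0835,  0.2018]), [[1.0, -0.016, -0.021], [-0.015, -0.999, 0.047], [-0.021, -0.047, -0.999]])
[319.83526408 293.30458965]
[323.98033728 451.94193629]
```

View pics/w5.png

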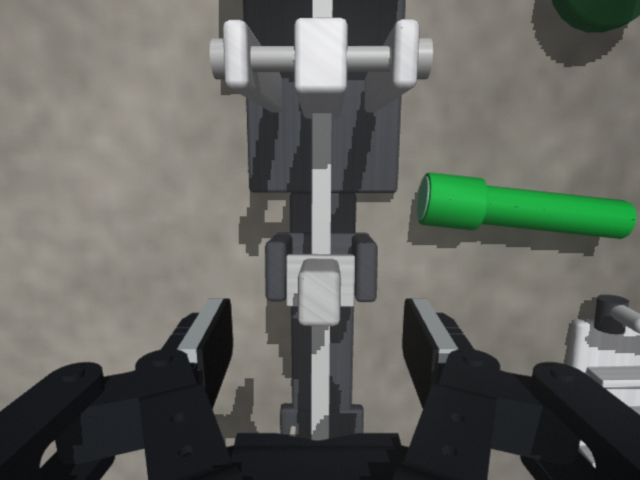

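Run:
```python
from h import *
# s4: pose at snapshot ~ (0.542,0.129,0.346)
R=np.array([[1,-.013,-.014],[-.013,-.999,.047],[-.015,-.047,-.999]]);
p=np.array([.5422,.129,.346])
f=lambda X:((proj("scene",X)-[70,140])*2.8).round(0)
for a in (.155,.165,.173,.18):
  print(a,[f(p+R@np.array([sx*.0315,sy*.011,a])) for sx in (1,-1) for sy in (1,-1)])
P=np.load("P5.npy",allow_pickle=True).item()
s=ctrl.sense();R=s["ee_rot"];p=s["ee_pos"]
for a in (.155,.165,.173,.18):
  print(a,[proj("wrist",p+R@np.array([sx*.02975,sy*.011,a]),P).round(0) for sx in (1,-1) for sy in (1,-1)])
```

```text
0.155 [array([578., 144.]), array([613., 148.]), array([607.,  84.]), array([641.,  88.])]
0.165 [array([579., 158.]), array([615., 162.]), array([609.,  98.]), array([642., 101.])]
0.173 [array([581., 169.]), array([616., 172.]), array([610., 108.]), array([643., 111.])]
0.18 [array([582., 178.]), array([617., 182.]), array([611., 117.]), array([644., 120.])]
0.155 [array([404., 365.]), array([408., 303.]), array([221., 366.]), array([217., 303.])]
0.165 [array([399., 350.]), array([402., 291.]), array([228., 350.]), array([224., 291.])]
0.173 [array([395., 339.]), array([398., 282.]), array([232., 339.]), array([229., 283.])]
0.18 [array([392., 330.]), array([394., 275.]), array([235., 330.]), array([232., 276.])]
```

Run:
```python
import cv2
im=cv2.imread("pics/s4.png");cv2.imwrite("pics/s4b.png",cv2.resize(im[0:200,500:700],None,fx=3,fy=3))
```

```text
(no output)
```

View pics/s4b.png

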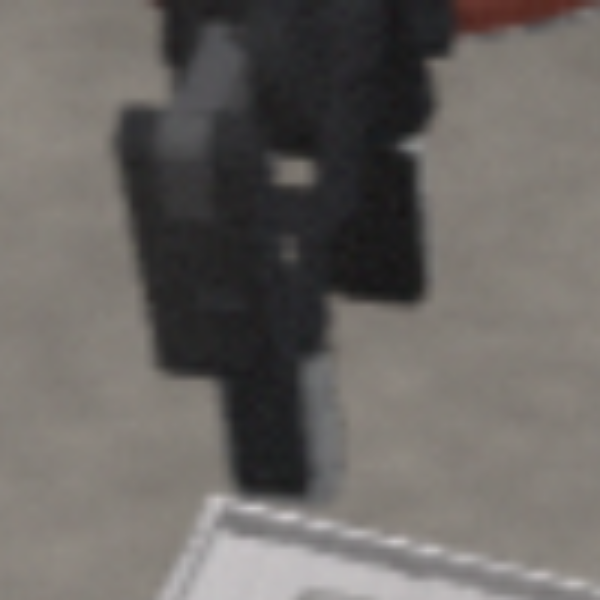

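The wrist view shows the grip tab's top face centred at (319.5, 296), against a prediction of (320, 293). I'll lower the half-open jaws around its upper part.

```bash
python3 -m crank '[{"slide":[2.7,2.8,0],"yaw":0},{"slide":[0,0,0],"yaw":0},{"slide":[0,0,0],"yaw":0},{"slide":[0,0,10],"yaw":0},{"slide":[0,0,10],"yaw":0},{"slide":[0,0,10],"yaw":0},{"slide":[0,0,7],"yaw":0},{"slide":[0,0,0],"yaw":0}]' 0.38 25
python3 - <<'E'
from h import *
print(disp((.534,-.084,.15)))
im=ctrl.snapshot("wrist");cv2.imwrite("pics/w6.png",im[:,:,::-1])
im=ctrl.snapshot("scene");cv2.imwrite("pics/s6.png",cv2.resize(im[110:290,70:350,::-1],None,fx=2.8,fy=2.8,interpolation=cv2.INTER_CUBIC))
E
```

```text
clock: 10.48
ee_pos: [0.5369, -0.0905, 0.3185]
ee_rot: [[1.0, -0.014, -0.022], [-0.012, -0.999, 0.047], [-0.023, -0.047, -0.999]]
wrist_force: [-0.4, 0.1, 0.1]
gripper_width: 0.381
(array([ 0.8,  1.5, 13.6]), array([ 0.5335, -0.0832,  0.1637]), [[1.0, -0.014, -0.022], [-0.012, -0.999, 0.047], [-0.023, -0.047, -0.999]])
```

View pics/w6.png

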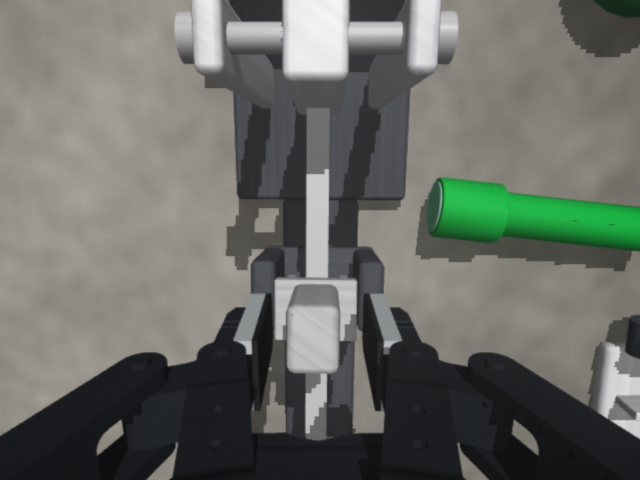

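View pics/s6.png

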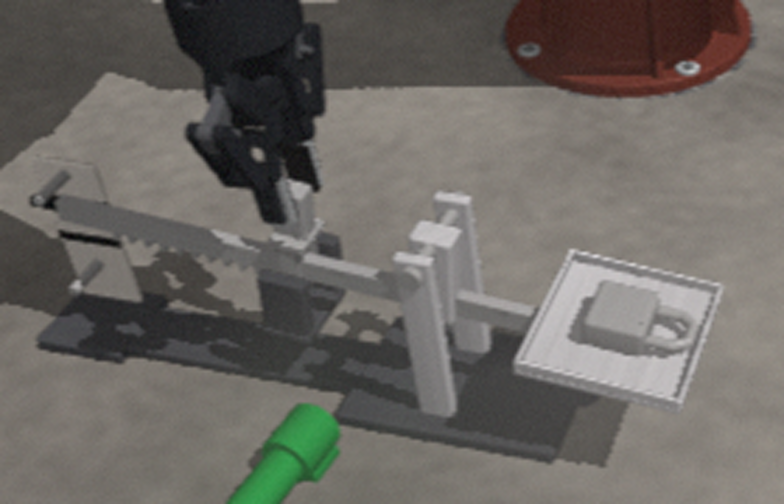

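The jaws straddle the tab evenly, with the tab at columns 288–340 and the pads at 270 and 367. The tips stand well above the poise body, so I'm closing.

```bash
python3 -m crank '[{"slide":[0,0,0],"yaw":0},{"slide":[0,0,0],"yaw":0},{"slide":[0,0,0],"yaw":0},{"slide":[0,0,0],"yaw":0}]' 0 40; python3 -m crank '[{"slide":[0,0,0],"yaw":0},{"slide":[0,0,0],"yaw":0}]'
```

```text
clock: 10.92
ee_pos: [0.5363, -0.0907, 0.3207]
ee_rot: [[1.0, -0.014, -0.023], [-0.013, -0.999, 0.047], [-0.023, -0.047, -0.999]]
wrist_force: [-8.5, 0.4, 2.4]
gripper_width: 0.195
clock: 11.08
ee_pos: [0.5363, -0.0907, 0.3207]
ee_rot: [[1.0, -0.014, -0.023], [-0.013, -0.999, 0.047], [-0.023, -0.047, -0.999]]
wrist_force: [-8.8, 0.3, 3.1]
gripper_width: 0.196
```

```bash
python3 -m crank '[{"slide":[-0.5,0,0],"yaw":0},{"slide":[0,0,0],"yaw":0},{"slide":[0,0,0],"yaw":0}]'
```

```text
clock: 11.33
ee_pos: [0.5361, -0.0907, 0.3208]
ee_rot: [[1.0, -0.014, -0.022], [-0.013, -0.999, 0.047], [-0.022, -0.047, -0.999]]
wrist_force: [-7.4, 1.3, 3.1]
gripper_width: 0.197
```

```bash
python3 -m crank '[{"slide":[-1,0,0],"yaw":0},{"slide":[-1,0,0],"yaw":0},{"slide":[0,0,0],"yaw":0},{"slide":[0,0,0],"yaw":0}]'
```

```text
clock: 11.67
ee_pos: [0.5353, -0.0909, 0.3211]
ee_rot: [[1.0, -0.013, -0.018], [-0.013, -0.999, 0.046], [-0.019, -0.046, -0.999]]
wrist_force: [-2.7, 1.1, 1.8]
gripper_width: 0.195
```

```bash
python3 -m crank '[{"slide":[-0.5,0.1,3],"yaw":0},{"slide":[0,0.2,4],"yaw":0},{"slide":[0,0.2,4],"yaw":0},{"slide":[0,0,0],"yaw":0}]'; python3 -m crank '[{"slide":[0,0.1,3],"yaw":0},{"slide":[0,0.1,3],"yaw":0},{"slide":[0,0,0],"yaw":0},{"slide":[0,0,0],"yaw":0}]'
```

```text
clock: 12.0
ee_pos: [0.5349, -0.0913, 0.3098]
ee_rot: [[1.0, -0.014, -0.018], [-0.013, -0.999, 0.045], [-0.018, -0.045, -0.999]]
wrist_force: [-2.5, -2.9, 7.3]
gripper_width: 0.199
clock: 12.33
ee_pos: [0.5349, -0.0915, 0.3043]
ee_rot: [[1.0, -0.014, -0.017], [-0.013, -0.999, 0.044], [-0.018, -0.044, -0.999]]
wrist_force: [-2.2, -3.6, 5.8]
gripper_width: 0.198
```

```bash
python3 -m crank '[{"slide":[0,0.5,2],"yaw":0},{"slide":[0,0.2,2],"yaw":0},{"slide":[0,0,0],"yaw":0},{"slide":[0,0,0],"yaw":0}]'
python3 - <<'E'
from h import *
im=ctrl.snapshot("scene");cv2.imwrite("pics/s7.png",cv2.resize(im[110:290,70:350,::-1],None,fx=2.8,fy=2.8,interpolation=cv2.INTER_CUBIC))
print(ctrl.sense()["wrist_force"],ctrl.sense()["wrist_torque"],ctrl.sense()["ee_pos"])
E
```

```text
clock: 12.67
ee_pos: [0.5348, -0.0919, 0.3004]
ee_rot: [[1.0, -0.014, -0.017], [-0.013, -0.999, 0.045], [-0.018, -0.044, -0.999]]
wrist_force: [-2.1, -2.2, 6.8]
gripper_width: 0.198
[-1.65719233 -2.47851732  7.60050784] [-0.32907259  0.33626338 -0.02392671] [ 0.53483855 -0.09192259  0.30039369]
```

View pics/s7.png

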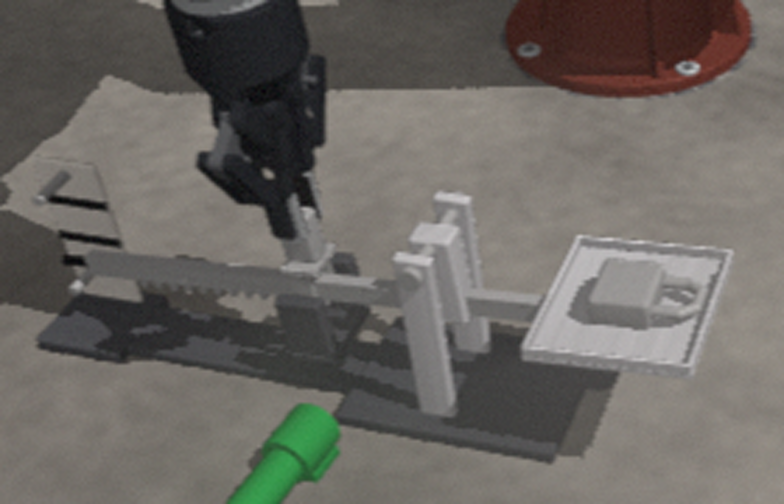

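```bash
python3 -m crank '[{"slide":[-0.3,0,2],"yaw":0},{"slide":[0,0,2],"yaw":0},{"slide":[0,0,2],"yaw":0},{"slide":[0,0,0],"yaw":0},{"slide":[0,0,0],"yaw":0}]'; python3 -m crank '[{"slide":[0,0,0],"yaw":0}]'; python3 -m crank '[{"slide":[0,0,0],"yaw":0}]'
```

```text
clock: 13.13
ee_pos: [0.5347, -0.0917, 0.2946]
ee_rot: [[1.0, -0.014, -0.016], [-0.013, -0.999, 0.044], [-0.017, -0.044, -0.999]]
wrist_force: [-1.0, -3.5, 9.2]
gripper_width: 0.197
clock: 13.22
ee_pos: [0.5346, -0.0917, 0.2946]
ee_rot: [[1.0, -0.014, -0.016], [-0.013, -0.999, 0.044], [-0.017, -0.044, -0.999]]
wrist_force: [-1.1, -2.8, 8.1]
gripper_width: 0.193
clock: 13.3
ee_pos: [0.5347, -0.0917, 0.2947]
ee_rot: [[1.0, -0.014, -0.016], [-0.013, -0.999, 0.044], [-0.017, -0.044, -0.999]]
wrist_force: [-1.6, -3.1, 8.8]
gripper_width: 0.197
```

```bash
python3 -m crank '[{"slide":[-0.2,0,2.3],"yaw":0},{"slide":[0,0,2.3],"yaw":0},{"slide":[0,0,0],"yaw":0},{"slide":[0,0,0],"yaw":0}]'; python3 -m crank '[{"slide":[0,0,0],"yaw":0}]'
python3 - <<'E'
from h import *
im=ctrl.snapshot("scene");cv2.imwrite("pics/s8.png",cv2.resize(im[160:260,70:230,::-1],None,fx=4.8,fy=4.8,interpolation=cv2.INTER_CUBIC))
E
```

```text
clock: 13.63
ee_pos: [0.5345, -0.0914, 0.2902]
ee_rot: [[1.0, -0.014, -0.016], [-0.013, -0.999, 0.045], [-0.016, -0.045, -0.999]]
wrist_force: [-1.8, -2.6, 11.7]
gripper_width: 0.196
clock: 13.72
ee_pos: [0.5345, -0.0914, 0.2903]
ee_rot: [[1.0, -0.014, -0.016], [-0.013, -0.999, 0.045], [-0.016, -0.045, -0.999]]
wrist_force: [-0.9, -2.0, 10.2]
gripper_width: 0.199
```

View pics/s8.png

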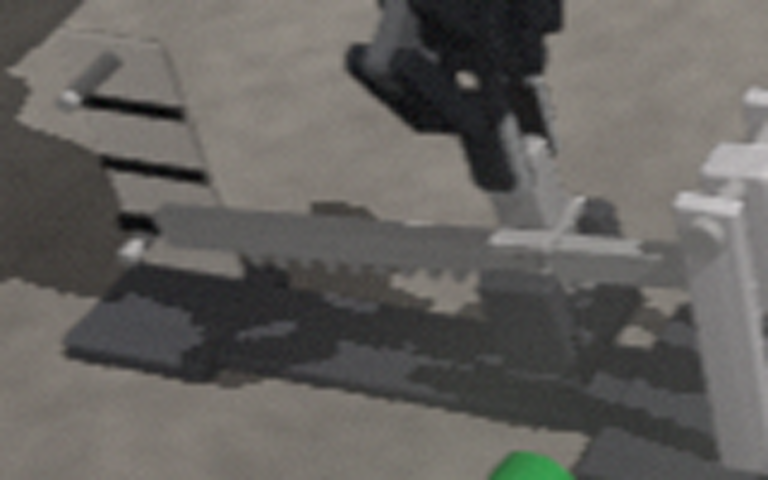

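The beam is on its lower stop and the grip is pressed about 10.5 mm by geometry; the ~10.9 N force implies about 11 mm. The tooth is free, so I'll slide outward along the beam, beginning with 2 notches and then checking.

```bash
python3 -m crank '[{"slide":[0,3,0.17],"yaw":0},{"slide":[0,3,0.17],"yaw":0},{"slide":[0,6,0.33],"yaw":0},{"slide":[0,6,0.33],"yaw":0},{"slide":[0,6,0.33],"yaw":0},{"slide":[0,0,0],"yaw":0},{"slide":[0,0,0],"yaw":0}]'
```

```text
clock: 14.35
ee_pos: [0.5342, -0.1157, 0.2879]
ee_rot: [[1.0, -0.014, -0.016], [-0.013, -0.999, 0.045], [-0.016, -0.044, -0.999]]
wrist_force: [-2.4, -1.4, 10.0]
gripper_width: 0.195
```

```bash
python3 -m crank '[{"slide":[0,6,0.33],"yaw":0},{"slide":[0,7,0.38],"yaw":0},{"slide":[0,7,0.38],"yaw":0},{"slide":[0,7,0.38],"yaw":0},{"slide":[0,7,0.38],"yaw":0},{"slide":[0,7,0.38],"yaw":0},{"slide":[0,6.4,0.36],"yaw":0},{"slide":[0,0,0],"yaw":0}]';python3 -m crank '[{"slide":[0,0,0],"yaw":0},{"slide":[0,0,0],"yaw":0}]'
```

```text
clock: 15.02
ee_pos: [0.5334, -0.1635, 0.283]
ee_rot: [[1.0, -0.014, -0.016], [-0.014, -0.999, 0.044], [-0.017, -0.044, -0.999]]
wrist_force: [-1.8, -1.7, 10.1]
gripper_width: 0.196
clock: 15.18
ee_pos: [0.5334, -0.1628, 0.2831]
ee_rot: [[1.0, -0.014, -0.016], [-0.013, -0.999, 0.044], [-0.017, -0.044, -0.999]]
wrist_force: [-1.4, -1.7, 10.6]
gripper_width: 0.194
```

```bash
python3 -m crank '[{"slide":[0,0.1,-1.5],"yaw":0},{"slide":[0,0.1,-1.5],"yaw":0},{"slide":[0,0.1,-1.5],"yaw":0},{"slide":[0,0,0],"yaw":0},{"slide":[0,0,0],"yaw":0}]';python3 -m crank '[{"slide":[0,0.1,-1.5],"yaw":0},{"slide":[0,0.1,-1.5],"yaw":0},{"slide":[0,0,0],"yaw":0},{"slide":[0,0,0],"yaw":0}]';python3 -m crank '[{"slide":[0,0.1,-1.5],"yaw":0},{"slide":[0,0.1,-1.5],"yaw":0},{"slide":[0,0,0],"yaw":0},{"slide":[0,0,0],"yaw":0}]'
```

```text
clock: 15.6
ee_pos: [0.5334, -0.1631, 0.2875]
ee_rot: [[1.0, -0.014, -0.016], [-0.013, -0.999, 0.045], [-0.017, -0.044, -0.999]]
wrist_force: [-1.9, -1.9, 8.4]
gripper_width: 0.198
clock: 15.93
ee_pos: [0.5334, -0.1634, 0.2903]
ee_rot: [[1.0, -0.014, -0.017], [-0.013, -0.999, 0.045], [-0.017, -0.045, -0.999]]
wrist_force: [-1.3, -2.1, 7.3]
gripper_width: 0.2
clock: 16.27
ee_pos: [0.5334, -0.1636, 0.2931]
ee_rot: [[1.0, -0.014, -0.017], [-0.013, -0.999, 0.045], [-0.017, -0.045, -0.999]]
wrist_force: [0.2, -0.8, 5.5]
gripper_width: 0.195
```

```bash
python3 -m crank '[{"slide":[0,0,-1.5],"yaw":0},{"slide":[0,-0.2,-2],"yaw":0},{"slide":[0,-0.2,-3],"yaw":0},{"slide":[0,-0.2,-3],"yaw":0},{"slide":[0,-0.2,-3],"yaw":0},{"slide":[0,-0.2,-3],"yaw":0},{"slide":[0,-0.2,-2.5],"yaw":0},{"slide":[0,0,0],"yaw":0}]';python3 -m crank '[{"slide":[0,0,0],"yaw":0},{"slide":[0,0,0],"yaw":0}]'
python3 - <<'E'
from h import *
im=ctrl.snapshot("scene");cv2.imwrite("pics/s9.png",cv2.resize(im[160:260,70:230,::-1],None,fx=4.8,fy=4.8,interpolation=cv2.INTER_CUBIC))
E
```

```text
clock: 16.93
ee_pos: [0.5334, -0.1629, 0.311]
ee_rot: [[1.0, -0.014, -0.018], [-0.013, -0.999, 0.046], [-0.019, -0.045, -0.999]]
wrist_force: [3.1, -3.5, -1.7]
gripper_width: 0.196
clock: 17.1
ee_pos: [0.5334, -0.1629, 0.3105]
ee_rot: [[1.0, -0.013, -0.018], [-0.013, -0.999, 0.046], [-0.019, -0.045, -0.999]]
wrist_force: [3.3, -4.7, -1.5]
gripper_width: 0.193
```

View pics/s9.png

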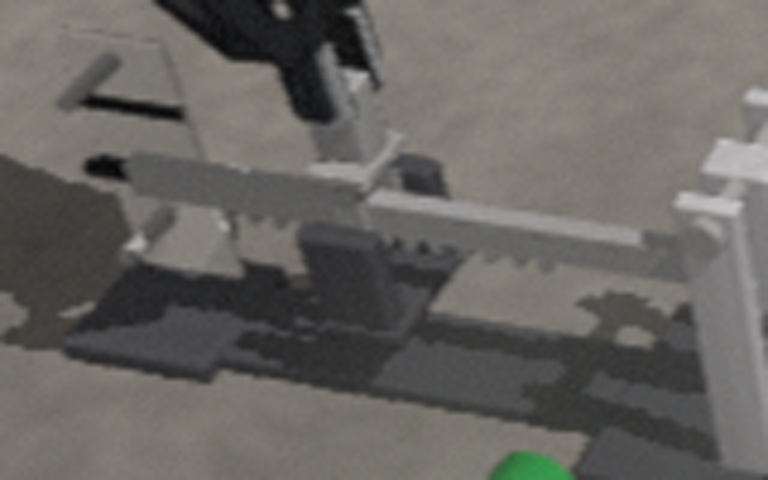

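```bash
python3 -m crank '[{"slide":[0.8,0.8,-0.3],"yaw":0},{"slide":[0,0,0],"yaw":0},{"slide":[0,0,0],"yaw":0}]'; python3 -m crank '[{"slide":[0,0,0],"yaw":0},{"slide":[0,0,0],"yaw":0},{"slide":[0,0,0],"yaw":0},{"slide":[0,0,-10],"yaw":0},{"slide":[0,0,-15],"yaw":0},{"slide":[0,0,-15],"yaw":0},{"slide":[0,0,0],"yaw":0}]' 0.4;python3 -m crank '[{"slide":[0,0,0],"yaw":0},{"slide":[0,0,0],"yaw":0},{"slide":[0,0,0],"yaw":0},{"slide":[0,0,0],"yaw":0},{"slide":[0,0,0],"yaw":0},{"slide":[0,0,0],"yaw":0},{"slide":[0,0,0],"yaw":0},{"slide":[0,0,0],"yaw":0}]';python3 -m crank '[{"slide":[0,0,0],"yaw":0},{"slide":[0,0,0],"yaw":0},{"slide":[0,0,0],"yaw":0},{"slide":[0,0,0],"yaw":0},{"slide":[0,0,0],"yaw":0},{"slide":[0,0,0],"yaw":0},{"slide":[0,0,0],"yaw":0},{"slide":[0,0,0],"yaw":0}]'
python3 - <<'E'
from h import *
im=ctrl.snapshot("scene");cv2.imwrite("pics/s10.png",cv2.resize(im[160:260,70:230,::-1],None,fx=4.8,fy=4.8,interpolation=cv2.INTER_CUBIC))
E
```

```text
clock: 17.4
ee_pos: [0.5338, -0.1634, 0.3104]
ee_rot: [[1.0, -0.013, -0.02], [-0.012, -0.999, 0.047], [-0.02, -0.047, -0.999]]
wrist_force: [2.0, -1.7, -2.3]
gripper_width: 0.193
clock: 17.98
ee_pos: [0.5354, -0.1658, 0.3539]
ee_rot: [[1.0, -0.013, -0.015], [-0.013, -0.999, 0.045], [-0.016, -0.045, -0.999]]
wrist_force: [0.8, 0.6, 0.4]
gripper_width: 0.404
clock: 18.65
ee_pos: [0.5346, -0.1654, 0.3505]
ee_rot: [[1.0, -0.014, -0.019], [-0.013, -0.999, 0.046], [-0.02, -0.046, -0.999]]
wrist_force: [0.6, -0.6, 1.0]
gripper_width: 0.4
clock: 19.32
ee_pos: [0.5347, -0.1654, 0.3507]
ee_rot: [[1.0, -0.013, -0.019], [-0.013, -0.999, 0.046], [-0.019, -0.046, -0.999]]
wrist_force: [0.9, 0.9, -0.3]
gripper_width: 0.402
```

View pics/s10.png

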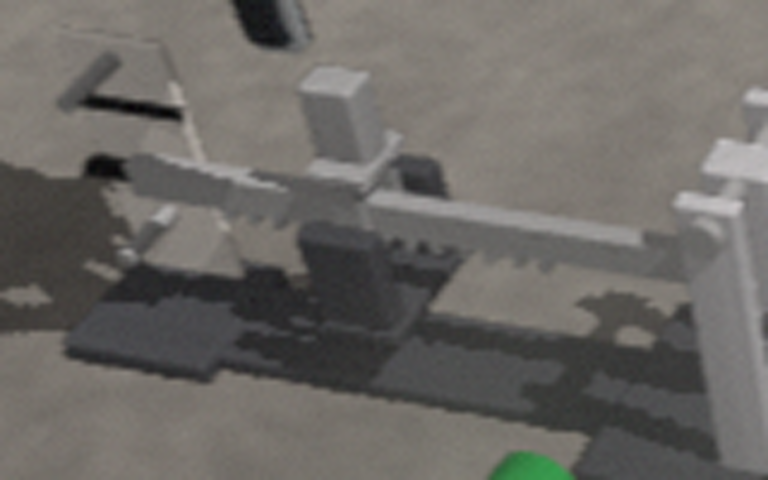

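The pointer at (103,167) in the crop maps to scene (91.5, 194.8), against (91.4, 194.1) for the empty level beam. That's essentially balanced. I'll retreat and compare carefully once it has settled.

```bash
python3 -m crank '[{"slide":[0,-20,-5],"yaw":0},{"slide":[0,-30,0],"yaw":0},{"slide":[0,-30,0],"yaw":0},{"slide":[-20,-30,0],"yaw":0},{"slide":[-40,0,0],"yaw":0},{"slide":[-40,0,0],"yaw":0},{"slide":[-40,0,0],"yaw":0},{"slide":[-20,0,0],"yaw":0}]';python3 -m crank '[{"slide":[0,0,0],"yaw":0},{"slide":[0,0,0],"yaw":0},{"slide":[0,0,0],"yaw":0},{"slide":[0,0,0],"yaw":0},{"slide":[0,0,0],"yaw":0},{"slide":[0,0,0],"yaw":0},{"slide":[0,0,0],"yaw":0},{"slide":[0,0,0],"yaw":0}]';python3 -m crank '[{"slide":[0,0,0],"yaw":0},{"slide":[0,0,0],"yaw":0},{"slide":[0,0,0],"yaw":0},{"slide":[0,0,0],"yaw":0},{"slide":[0,0,0],"yaw":0},{"slide":[0,0,0],"yaw":0},{"slide":[0,0,0],"yaw":0},{"slide":[0,0,0],"yaw":0}]'
python3 - <<'E'
from h import *
im=ctrl.snapshot("scene")[:,:,::-1];cv2.imwrite("pics/s11.png",im)
t=ctrl.snapshot("top")[:,:,::-1];cv2.imwrite("pics/t11.png",t)
o=cv2.imread("pics/scene0.png")
c=lambda i:cv2.resize(i[155:225,70:210],None,fx=5.5,fy=4.2,interpolation=cv2.INTER_CUBIC)
cv2.imwrite("pics/cmp.png",np.vstack([c(o),c(im)]))
# dark pointer blob centroid
for n,i in (("empty",o),("now",im)):
    g=i[170:215,80:104].max(2); ys,xs=np.where(g<35); k=(xs>4)&(xs<18); print(n,len(ys),[(80+x,170+y) for x,y in zip(xs,ys)][:60])
E
```

```text
clock: 20.03
ee_pos: [0.3724, -0.0527, 0.3634]
ee_rot: [[1.0, -0.013, -0.021], [-0.012, -0.999, 0.047], [-0.022, -0.047, -0.999]]
wrist_force: [0.7, 0.1, -0.7]
gripper_width: 0.403
clock: 20.7
ee_pos: [0.3765, -0.0538, 0.3636]
ee_rot: [[1.0, -0.013, -0.019], [-0.012, -0.999, 0.046], [-0.02, -0.046, -0.999]]
wrist_force: [0.2, -0.5, -0.3]
gripper_width: 0.399
clock: 21.37
ee_pos: [0.3763, -0.0538, 0.3638]
ee_rot: [[1.0, -0.013, -0.019], [-0.013, -0.999, 0.046], [-0.019, -0.046, -0.999]]
wrist_force: [0.2, -0.8, 0.0]
gripper_width: 0.402
empty 40 [(np.int64(89), np.int64(180)), (np.int64(88), np.int64(181)), (np.int64(89), np.int64(181)), (np.int64(90), np.int64(181)), (np.int64(91), np.int64(181)), (np.int64(92), np.int64(181)), (np.int64(93), np.int64(181)), (np.int64(94), np.int64(181)), (np.int64(93), np.int64(182)), (np.int64(94), np.int64(182)), (np.int64(95), np.int64(182)), (np.int64(96), np.int64(182)), (np.int64(97), np.int64(182)), (np.int64(98), np.int64(182)), (np.int64(99), np.int64(182)), (np.int64(100), np.int64(182)), (np.int64(101), np.int64(182)), (np.int64(99), np.i
[... 1499 characters left out ...]
), np.int64(193)), (np.int64(91), np.int64(193)), (np.int64(92), np.int64(193)), (np.int64(93), np.int64(193)), (np.int64(88), np.int64(194)), (np.int64(89), np.int64(194)), (np.int64(90), np.int64(194)), (np.int64(91), np.int64(194)), (np.int64(92), np.int64(194)), (np.int64(93), np.int64(194)), (np.int64(94), np.int64(194)), (np.int64(88), np.int64(195)), (np.int64(89), np.int64(195)), (np.int64(90), np.int64(195)), (np.int64(91), np.int64(195)), (np.int64(92), np.int64(195)), (np.int64(93), np.int64(195)), (np.int64(94), np.int64(195)), (np.int64(91), np.int64(196)), (np.int64(92), np.int64(196)), (np.int64(93), np.int64(196)), (np.int64(94), np.int64(196)), (np.int64(95), np.int64(196))]
```

View pics/cmp.png

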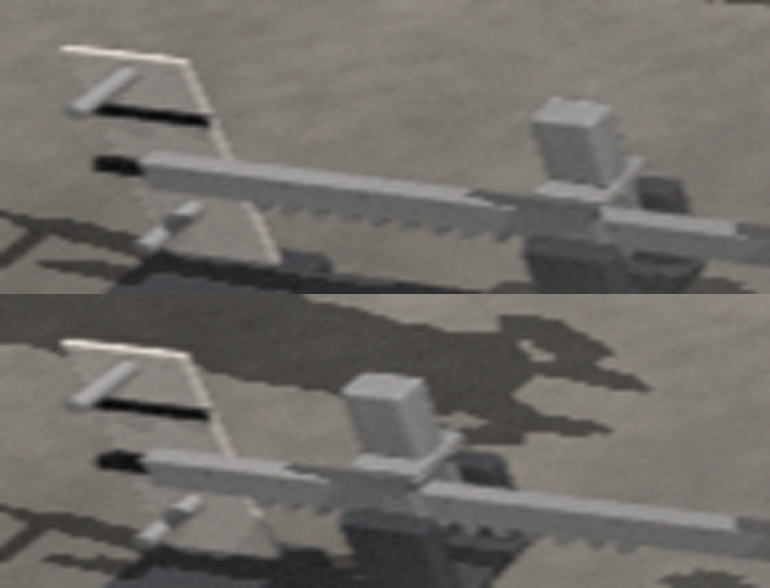

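View pics/t11.png

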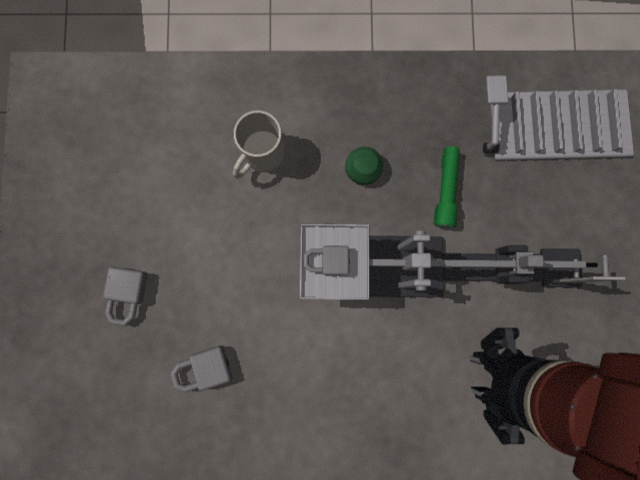

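Pointer rows are 193–195 empty and 193–196 now, so the tilt is about +0.005 rad. The tab stands the same height over the poise as at the start (85 px in both crops), so the tooth is home. The other things haven't moved and the robot is clear, so I'm handing in.

```bash
python3 -c "
from station import ctrl
print(ctrl.hand_in(), ctrl.sense()['clock'])"
```

```text
the job is handed in; nothing more can be done
the job is handed in; nothing more can be done
```

The padlock is weighed: the beam came to rest level with the poise six notches out (72 mm). I handed the job in just after 21.4 s on the robot's clock, against the 72 s limit.

**What I did:** I laid the smallest padlock in the tray and let go. Then I clamped the poise grip and pressed it in about 10.5 mm with the beam on its lower stop. I slid the poise out, eased the grip up until the tooth was home, brought the beam level, opened the jaws and backed away.

**Last checks, about 3.5 s after release:**
- **Balance:** the pointer is within about half a pixel of its empty-level position. That is a tilt of about 0.005 rad, well inside ±0.04.
- **Tooth:** the grip stands as high over the poise as at the start, and the force fell evenly to about 5.5 N as it came up, so I take the tooth to be fully home.
- **Surroundings:** the mug, flashlight, paperweight and other padlocks look unmoved in the top view. The gripper is clear of everything.

**What was less clean:**
- The tool kept a lean of about 0.05 rad after an early move reached the arm's limit; I allowed for it.
- Closing on the grip tab briefly put about 9 N sideways on it, before the poise was moved; I eased that off by shifting the tool.
- Lowering the padlock pressed it onto the tray with about 13 N for a moment.
- The force reading suggested a press about 1 mm deeper than the geometry did. Both are within the 6–16 mm range.

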